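Refit the return spring of a push-down chopper

TASK

The hand chopper has been washed and its return spring must go back on. Thread the spring, standing as it does, over the upright plunger rod; when an end coil snags on the pin in the rod's side, do not force it but twist the spring a little until the gap in that coil lets the pin through. With the foot on the chopper's boss, press the spring down gently until its top coil is below the pin too, twist it so that the pin traps that coil, and let go: the spring must now hold the plunger fully up by itself. Leave the push knob and the other things where they are.

Things in the scene. Friction and masses are not known exactly. Their poses are not given: they have to be found in the camera images.
- spring: Steel compression spring standing upright: 70 mm tall, 34 mm outside width, 3 mm wire, 7 wide coils (28 mm inside) with a narrow pigtail coil at each end (14.4 mm inside, 20.4 mm outside, level). Origin: centre of the underside, z up. Each pigtail is an open ring with one gap; both gaps look along the spring's own -x axis. Grip the wide coils, 8 to 62 mm up, at any yaw from above.
- spring_foot (a point): Centre of the spring's underside (= its origin). The rod's side pin passes through a pigtail's gap only while it points within about 0.15 rad of the gap's direction (the spring's -x); from about 0.8 rad away from it, on either side, the pin lies squarely over or under the narrow wire. The wide coils clear it everywhere.
- spring_top (a point): Centre of the spring's upper end, 70 mm above the foot unloaded. Spring rate about 0.5 N per mm, about 0.7 while two upper coils are held in the fingers; coil-bound after about 30 mm, so held after 20 to 22 mm.
- chopper: Push-down vegetable chopper, fixed: clear bowl with a blade in it, white ribbed lid of 103 mm width, in its middle a round boss of 45 mm width whose flat top is 92 mm above the worktop. From the boss rises the bare steel plunger rod. Origin: centre of the underside.
- seat (a point): Centre of the flat top of the boss, on the rod's axis, where the spring's foot must stand.
- rod_tip (a point): Tip of the plunger rod, on its axis, 73 mm above the seat with the plunger down, 82 mm with it up. The rod is 12 mm thick with a rounded end and turns only stiffly (0.5 N m): twisting the spring does not carry it along.
- pin_level (a point): Point on the rod's axis at the height of its side pin, 16 mm below the tip. The one steel pin is 4 mm thick and stands out level to 12 mm from the axis; plunger down, its top is 59 mm and its underside 55 mm above the seat. It points towards the robot (-x) or up to 1.2 rad to either side of that; its direction is not measured: find it by feel or by eye.
- plunger (a joint): height of the plunger in m: 0 down (as it is now, by its weight of 1 N), 0.009 fully up against its stop. Only a spring trapped between the boss and the pin holds it up (about 3 N).
- push_knob: the chopper's white push knob, upside down, 54 mm wide, 41 mm tall; it stays off for now; bystander, origin at the centre of its underside
- salt_shaker: small salt shaker, 44 mm wide, 90 mm tall; bystander, origin at the centre of its underside
- mug: grey-green and white mug, 81 mm wide, 92 mm tall; bystander, origin at the centre of its underside

How it is judged:
On the way:
1. the spring is on the rod, its foot flat on the boss, the plunger still down (horizontal distance between spring_foot and seat below 0.006 m and z of spring_foot in the frame of seat below 0.004 m and value of joint plunger below 0.003 m), for 0.2 s.
At the end, for the whole second after the job is handed in: The spring stands at rest on the boss, upright within 0.1 rad and with its foot on the boss (within 4 mm of its top) and within 6 mm of its centre; its upper end is under the pin (at least 14 mm below the rod tip), and it holds the plunger up, at least 7 mm of its 9 mm, untouched (value of joint plunger above 0.007 m and horizontal distance between spring_foot and seat below 0.006 m and z of spring_foot in the frame of seat below 0.004 m and z of spring_top in the frame of rod_tip below -0.014 m and angle between spring's own z axis and vertical below 0.1 rad and linear speed of spring below 0.02 m/s).
It fails at once if the spring is forced: its contact forces on rod, pin and boss add up to more than 30 N (contact force between spring and chopper above 30 N).
It fails at once if the fingers press on the chopper with more than 15 N (contact force between the fingers and chopper above 15 N).
It fails at once if the push knob is shifted by more than 30 mm (distance of push_knob from where it was at the start of the episode above 0.03 m).
It also fails if it takes over 72 s, if anything falls off the work surface, if the arm or the gripper's body presses on something with over 40 N, if the wrist force passes 120 N, or if a joint passes its speed limit or range.

ROBOT

A 6-joint arm with a two-finger parallel gripper is mounted at the origin on a cart in front of the work surface, level with it; the furniture and walls round the work are solid. World frame = base frame: x ahead of the robot, y to its left, z up, the work surface at z = 0. Lengths are in m, angles in rad, forces in N, time in s.
With the tool pointing down it reaches from about 0.25 to 0.775 m from the base axis. Payload 4 kg.
Tool frame: the origin (TCP) lies midway between the tips of the shut fingers; the grasp point (between the pads) lies 19 mm behind it; z points along the fingers, y is the line along which they close (so a half turn about z gives the same grasp; the last joint's range is limited). The gripper opens to 94 mm and grips with 3 to 60 N. Pads are 16 mm wide; open, the fingers measure 119 mm over their backs; the gripper's body (75 mm by 177 mm) begins 78 mm behind the grasp point.
Start: joints at [1.234, 0.087, 1.371, -0, 1.684, -0.103], TCP at [0.127, 0.535, 0.206] pointing down, gripper open.
Joint ranges: [-3.1, 3.1], [-0.76, 2.03], [0.27, 2.55], [-1.08, 4.22], [0.17, 2.65], [-2.57, 2.57]. Speed limits (rad/s): [2.79, 2.79, 3.14, 3.14, 3.14, 3.14].

INTERFACE

Orientations are given as [roll, pitch, yaw] about the fixed x, y, z axes, in that order (R = Rz(yaw) Ry(pitch) Rx(roll)).
In Python, from bench import robot gives the robot as it stands.
- The arm moves only by the tool servo_tool, never from a script. Its argument "moves" is a list of rows, each a list of 5 numbers: the shift along the tool's x, y, z in units of 25 mm (1.0 is 25 mm), then the turn about the tool's z in units of 6 degrees (1.0 is 6 degrees), then the closure, from 0 (fully open) to 1 (shut). In form: [[dx, dy, dz, yaw, gripper], ...]. A call has 1 to 10 rows; each row is the pose to reach, as a shift and turn from the pose commanded when the call began, along the tool's axes at that moment; what a row does not reach only later rows make up. A row lasts 1/12 s, in which the tool goes at most 41.7 mm and 7.16 degrees, less where a joint would pass 70% of its speed; a pose out of reach is approached as far as the arm can. A call with a gripper value outside its range is refused whole. The fingers move at their own pace and stop on an object; the grip force is fixed at half the most. Time passes only in rows, so rows that repeat a pose let the fingers close. It gives the time, the measured TCP pose, the force, the opening and the grip force at its end, in the units of the state.
- robot.get_obs(): the state, without advancing time (a new reading comes with each control period).
- robot.snapshot(name): name is "scene" or "top" or "wrist"; returns a dict with "image" (400x640x3 uint8, blue, green, red), "fx", "fy", "cx", "cy" (pixels), "eye" and "orientation" of the camera in the world; the wrist camera has in their place "T_tool_cam" (4x4, takes a point from camera to tool coordinates, whose origin is the TCP and whose axes are the flange's). Camera axes: x right, y down, z forward; pixel columns grow to the right and rows downward; lengths in m; the calibration is good to about 2 mm. A picture is of the moment at which its call begins: read the wrist's pose just before it. There is no depth.
- robot.close_job(): hands the job in; it is judged then, once.
The state is a dict: "time": time; "joint_positions": joint angles; "qvel": joint speeds; "joint_torque": joint torques, N m; "tool_pos": TCP position; "ee_rot": TCP orientation; "wrist_force": force on the tool from outside, world axes, zero at the start; "wrist_torque": the same for the moment, N m; "width": finger opening in m; "finger_force": force on a finger pad.
Only numpy, scipy, OpenCV 4.12 (cv2) and the standard library are available. Lean on these libraries where they do the work, as an engineer would, in place of code of your own. Each camera call takes 0.05 s, during which the arm holds its last target. There are 200 camera calls.

## Working session

There is one attempt and no reset: what is moved stays moved. The work goes in short steps, Python scripts to look and compute and a tool call to move; the robot and the scene stay as the last step left them, time stands still between calls to the robot, and variables do not carry over. Pictures are saved under pics/ and viewed, at most 10 in all, crops included, and the job is handed in when it is done.

Besides the shell and the picture viewer there is one more tool, called in YAML: its name, and indented under it one key for each argument. servo_tool: Moves the arm, as the interface text tells. Its arguments: {"type":"object","properties":{"moves":{"type":"array"}},"required":["moves"]}

```bash
mkdir -p pics; ls; cat > h.py <<'E'
from bench import robot
import numpy as np, cv2
from scipy.spatial.transform import Rotation as R
def snap(n,f=None):
    s=robot.snapshot(n)
    if f: cv2.imwrite('pics/'+f,s['image'])
    return s
E
python3 - <<'E'
from h import *
o=robot.get_obs(); print({k:np.round(v,3) for k,v in o.items()})
for n in ('scene','top'):
    s=snap(n,n+'1.png'); print(n,{k:v for k,v in s.items() if k!='image'})
a=[cv2.imread(f'pics/{n}1.png') for n in('scene','top')]
E
```

```text
pics
{'time': np.float64(0.0), 'joint_positions': array([ 1.234,  0.088,  1.372, -0.   ,  1.684, -0.103]), 'qvel': array([-0.   , -0.002,  0.   , -0.001, -0.002,  0.   ]), 'joint_torque': array([ 0.0000e+00, -3.4018e+01, -3.0243e+01,  7.2000e-02,  3.3000e-02,
       -0.0000e+00]), 'tool_pos': array([0.127, 0.535, 0.204]), 'ee_rot': array([-3.139, -0.   ,  2.908]), 'wrist_force': array([ 0.324,  0.037, -0.077]), 'wrist_torque': array([-0.002,  0.055, -0.033]), 'finger_force': np.float64(0.0), 'width': np.float64(0.094)}
scene {'fx': 367.716687794792, 'fy': 367.716687794792, 'cx': 321.47300441583917, 'cy': 201.95181224691672, 'eye': array([0.22610398, 0.43095489, 0.55320719]), 'orientation': array([-2.10072116, -0.00587386, -2.66661371])}
top {'fx': 407.32335486057644, 'fy': 407.32335486057644, 'cx': 318.4355632109885, 'cy': 200.8994689800544, 'eye': array([ 0.39338641, -0.22883666,  1.01277116]), 'orientation': array([-2.98178355,  0.02091673, -1.5914871 ])}
```

View pics/scene1.png

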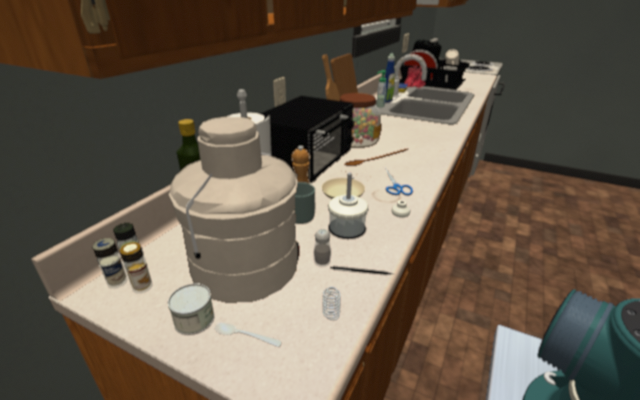

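View pics/top1.png

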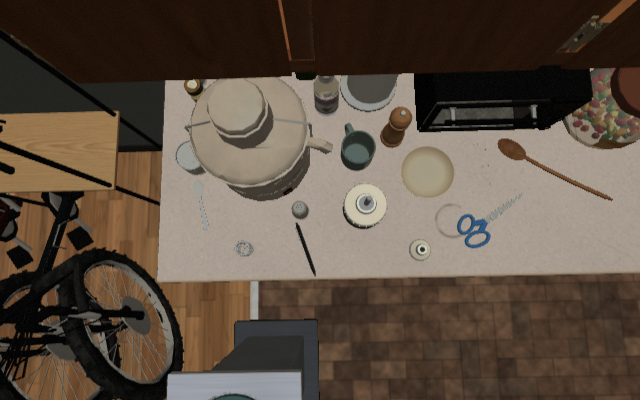

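The scene view shows the spring at (332,303), the rod at (350,175–200) and the chopper at (348,215). In the top view the spring is at (243,248), the rod at (366,203) and the salt shaker at (300,209). I'll enlarge the spring and chopper from both views into one picture.

```bash
python3 - <<'E'
from h import *
a=cv2.imread('pics/scene1.png');b=cv2.imread('pics/top1.png')
c=lambda i,x,y,w,h:cv2.resize(i[y:y+h,x:x+w],(400,300),interpolation=cv2.INTER_CUBIC)
cv2.imwrite('pics/c1.png',np.vstack([np.hstack([c(a,305,280,56,42),c(a,314,165,72,54)]),np.hstack([c(b,215,227,56,42),c(b,332,180,64,48)])]))
E
```

```text
(no output)
```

View pics/c1.png

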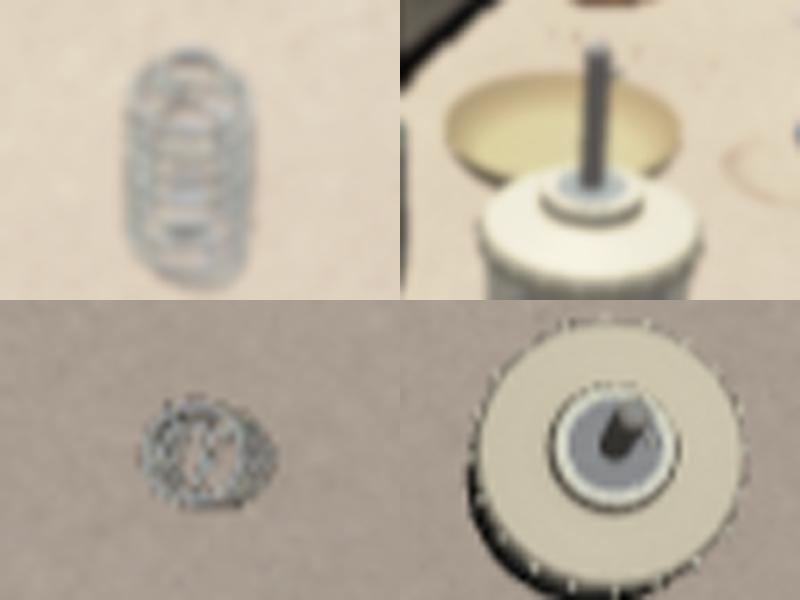

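In the crops, the spring's upper coil ring is centred at top (242.7,248.7), and its axis runs from scene (332,289) to (332.6,317). The boss is centred at top (366.1,203.5), and the rod tip is at scene (349.5,173.5). The pin shows as a bump right of the rod at scene (353,178).

```bash
cat >> h.py <<'E'
def ray(s,u,v):
    d=R.from_euler('xyz',s['orientation']).as_matrix()@[(u-s['cx'])/s['fx'],(v-s['cy'])/s['fy'],1]
    return np.array(s['eye']),d
def plane(s,u,v,z):
    e,d=ray(s,u,v); return e+d*(z-e[2])/d[2]
def proj(s,p):
    q=R.from_euler('xyz',s['orientation']).as_matrix().T@(np.array(p)-s['eye']); return s['cx']+s['fx']*q[0]/q[2],s['cy']+s['fy']*q[1]/q[2]
E
python3 - <<'E'
from h import *
s=snap('scene');t=snap('top')
print('spring top',plane(t,242.7,248.7,.064),plane(s,332,289,.069),plane(s,332.6,317,.003))
print('boss',plane(t,366.1,203.5,.092),plane(s,348.6,198.3,.092),'tip',plane(t,369.1,197.9,.165),plane(s,349.5,174,.165))
# lid circle by mask in top view: bright
g=cv2.cvtColor(t['image'],cv2.COLOR_BGR2HSV)
print('eyes xy',s['eye'],np.degrees(R.from_euler('xyz',s['orientation']).as_matrix()[:,0]@np.eye(3)))
c=plane(t,366.1,203.5,.092)
for a in np.arange(-1.2,1.3,.4):
    p=[c[0]-.012*np.cos(a),c[1]-.012*np.sin(a),.149]; print(a,np.round(proj(s,p),1),np.round(proj(s,[c[0],c[1],.149]),1))
E
```

```text
spring top [ 0.43841303 -0.03375136  0.064     ] [ 0.43813705 -0.03030297  0.069     ] [ 0.43285633 -0.02512371  0.003     ]
boss [ 0.53357076 -0.32129853  0.092     ] [ 0.53145768 -0.31862012  0.092     ] tip [ 0.53422937 -0.32073727  0.165     ] [ 0.52832099 -0.30896294  0.165     ]
eyes xy [0.22610398 0.43095489 0.55320719] [-50.95239236 -26.20203809   0.33654571]
-1.2 [349.1 179.7] [349.2 177.5]
-0.7999999999999999 [351.  179.6] [349.2 177.5]
-0.3999999999999999 [352.7 179.2] [349.2 177.5]
2.220446049250313e-16 [353.8 178.5] [349.2 177.5]
0.40000000000000013 [354.1 177.7] [349.2 177.5]
0.8 [353.8 176.8] [349.2 177.5]
1.2000000000000004 [352.7 176.1] [349.2 177.5]
```

```bash
python3 - <<'E'
from h import *
s=snap('wrist');print(np.round(s['T_tool_cam'],4),s['fx'],s['fy'],s['cx'],s['cy'])
E
```

```text
[[ 2.000e-04 -9.711e-01 -2.388e-01  6.940e-02]
 [ 1.000e+00  2.000e-04  1.000e-04 -5.000e-04]
 [-1.000e-04 -2.388e-01  9.711e-01 -1.788e-01]
 [ 0.000e+00  0.000e+00  0.000e+00  1.000e+00]] 283.20392859663775 283.20392859663775 320.1543524115745 201.7018433369708
```

servo_tool:
  moves:
    - [-2,-2.5,0,0,0]
    - [-4,-5,0,0,0]
    - [-6,-7,0,0,0]
    - [-8,-9,0,0,0]
    - [-10,-11,0,0,0]
    - [-12,-13,0,0,0]
    - [-14,-15,0,0,0]
    - [-16,-17,0,0,0]
    - [-16.9,-19.2,0,0,0]
    - [-16.9,-19.2,0,0,0]

```text
time: 1.08
tool_pos: [0.3267, 0.1674, 0.2057]
ee_rot: [3.141, 0.001, 2.908]
wrist_force: [1.2, 0.5, 0.1]
width: 0.0942
finger_force: 0.0
```

servo_tool:
  moves:
    - [-1.5,-1.6,0,0,0]
    - [-3,-3.2,0,0,0]
    - [-4.5,-5,0,0,0]
    - [-6,-6.6,0,0,0]
    - [-6.1,-6.7,1.5,0,0]
    - [-6.1,-6.7,3,0,0]
    - [-6.1,-6.7,3,0,0]
    - [-6.1,-6.7,3,0,0]
    - [-6.1,-6.7,3,0,0]

```text
time: 1.83
tool_pos: [0.4351, -0.029, 0.1297]
ee_rot: [3.141, -0.003, 2.907]
wrist_force: [0.5, 0.1, 0.9]
width: 0.0939
finger_force: 0.0
```

```bash
cat >> h.py <<'E'
def wrist(f=None):
    o=robot.get_obs(); s=robot.snapshot('wrist')
    if f: cv2.imwrite('pics/'+f,s['image'])
    T=np.eye(4);T[:3,:3]=R.from_euler('xyz',o['ee_rot']).as_matrix();T[:3,3]=o['tool_pos']
    C=T@s['T_tool_cam']; s['eye']=C[:3,3]; s['orientation']=R.from_matrix(C[:3,:3]).as_euler('xyz')
    return o,s
E
python3 - <<'E'
from h import *
o,s=wrist('w1.png');print(o['tool_pos'],o['ee_rot'],s['eye'])
print(proj(s,[.437,-.031,.07]),proj(s,[.437,-.031,0.0]))
E
```

```text
[ 0.43512858 -0.02902584  0.12973446] [ 3.14125973e+00 -2.68640362e-03  2.90674827e+00] [ 0.36796797 -0.01355368  0.30870245]
(np.float64(318.99767624615737), np.float64(216.28368213032223)) (np.float64(319.221289460127), np.float64(198.37327945220125))
```

View pics/w1.png

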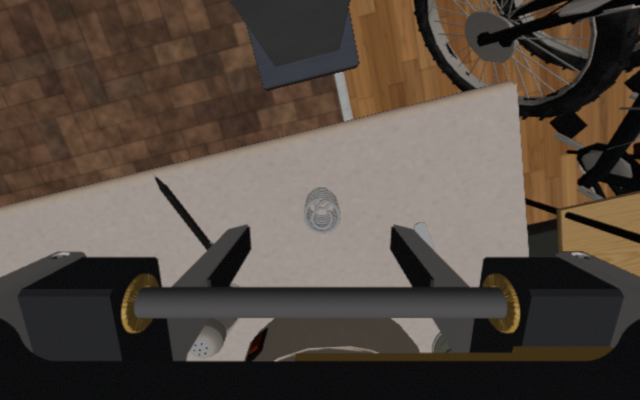

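The spring is centred between the fingers at about (322,212), with its top pigtail visible. I'll go lower to see the gap.

servo_tool:
  moves:
    - [0,0,1,0,0]
    - [0,0,2,0,0]
    - [0,0,2.4,0,0]
    - [0,0,2.4,0,0]
    - [0,0,2.4,0,0]

```text
time: 2.3
tool_pos: [0.4364, -0.0285, 0.0718]
ee_rot: [3.141, 0.002, 2.909]
wrist_force: [-0.9, 0.7, -0.6]
width: 0.0937
finger_force: 0.0
```

```bash
python3 - <<'E'
from h import *
o,s=wrist('w2.png');print(o['tool_pos'],o['ee_rot'],s['eye'])
u,v=proj(s,[.437,-.031,.07]);print(u,v,proj(s,[.437,-.031,0.0]))
cv2.imwrite('pics/w2c.png',cv2.resize(s['image'][int(v)-40:int(v)+40,int(u)-50:int(u)+50],(800,640)[:2],interpolation=cv2.INTER_CUBIC)[:600])
print(int(u)-50,int(v)-40)
E
```

```text
[ 0.43643622 -0.02851226  0.07183902] [3.14139413e+00 1.71752752e-03 2.90898386e+00] [ 0.36847763 -0.01298341  0.25050416]
317.5023561399569 239.0476126427413 (np.float64(318.1750755378464), np.float64(210.97463427650223))
267 199
```

View pics/w2c.png

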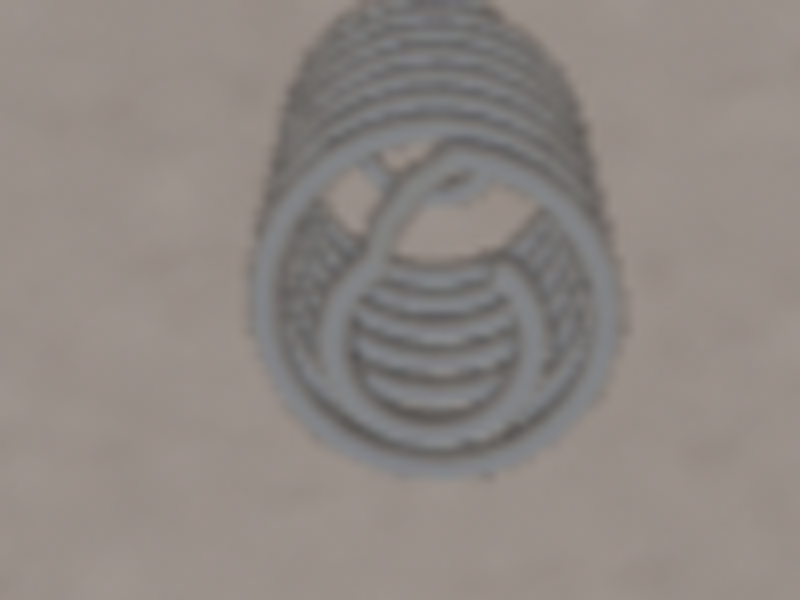

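The top pigtail ring is centred at crop (435,332), which is pixel (321.4,240.5). Its gap faces image-up, between the wire ends at about (500,262) and (372,262), so it lies along tool +x at world yaw of about 2.91. The ring is about 2 mm towards tool −x from the TCP, so I'll grasp at 52 mm up.

servo_tool:
  moves:
    - [-0.08,0,0.8,0,0]
    - [-0.08,0,1.55,0,0]
    - [-0.08,0,1.55,0,0]
    - [-0.08,0,1.55,0,1]
    - [-0.08,0,1.55,0,1]
    - [-0.08,0,1.55,0,1]
    - [-0.08,0,1.55,0,1]
    - [-0.08,0,1.55,0,1]
    - [-0.08,0,1.55,0,1]
    - [-0.08,0,1.55,0,1]

```text
time: 3.18
tool_pos: [0.438, -0.0295, 0.032]
ee_rot: [3.141, 0.001, 2.908]
wrist_force: [0.4, 0.3, 0.4]
width: 0.0508
finger_force: 0.0
```

servo_tool:
  moves:
    - [0,0,-1,0,1]
    - [0,0,-2,0,1]
    - [0,0,-3,0,1]
    - [0,0,-4,0,1]
    - [0,0,-5,0,1]
    - [0,0,-6,0,1]
    - [0,0,-6,0,1]
    - [0,0,-6,0,1]

```text
time: 3.85
tool_pos: [0.4387, -0.0297, 0.1831]
ee_rot: [3.141, 0.004, 2.908]
wrist_force: [-0.9, 0.0, -0.8]
width: 0.0007
finger_force: 0.0
```

The fingers were still closing when I lifted, so they missed the spring. I'll reopen and check that it's still standing.

servo_tool:
  moves:
    - [0,0,2.2,0,0]
    - [0,0,2.2,0,0]
    - [0,0,2.2,0,0]
    - [0,0,2.2,0,0]
    - [0,0,2.2,0,0]
    - [0,0,2.2,0,0]
    - [0,0,2.2,0,0]
    - [0,0,2.2,0,0]
    - [0,0,2.2,0,0]
    - [0,0,2.2,0,0]

```text
time: 4.68
tool_pos: [0.4381, -0.0295, 0.1272]
ee_rot: [3.141, 0.001, 2.908]
wrist_force: [0.2, -0.4, 0.0]
width: 0.0634
finger_force: 0.0
```

servo_tool:
  moves:
    - [0,0,0,0,0]
    - [0,0,0,0,0]
    - [0,0,0,0,0]
    - [0,0,0,0,0]
    - [0,0,0,0,0]
    - [0,0,0,0,0]

```text
time: 5.18
tool_pos: [0.4378, -0.0295, 0.1267]
ee_rot: [3.142, -0.0, 2.908]
wrist_force: [-0.1, 0.1, -0.2]
width: 0.0941
finger_force: 0.0
```

```bash
python3 - <<'E'
from h import *
o,s=wrist('w3.png');print(o['tool_pos'],o['ee_rot'],o['width'])
i=s['image'];u,v=proj(s,[.438,-.029,.068]);print(u,v)
a=cv2.resize(i[100:300,200:440],(600,500));
u,v=int(u),int(v);b=cv2.resize(i[v-75:v+75,u-30:u+30],(200,500),interpolation=cv2.INTER_CUBIC)
cv2.imwrite('pics/w3c.png',np.hstack([a,b]))
E
```

```text
[ 0.43776831 -0.02947383  0.12667494] [ 3.14154047e+00 -6.96978491e-05  2.90783628e+00] 0.09412584346508944
321.2998526704211 214.08528107464463
```

View pics/w3c.png

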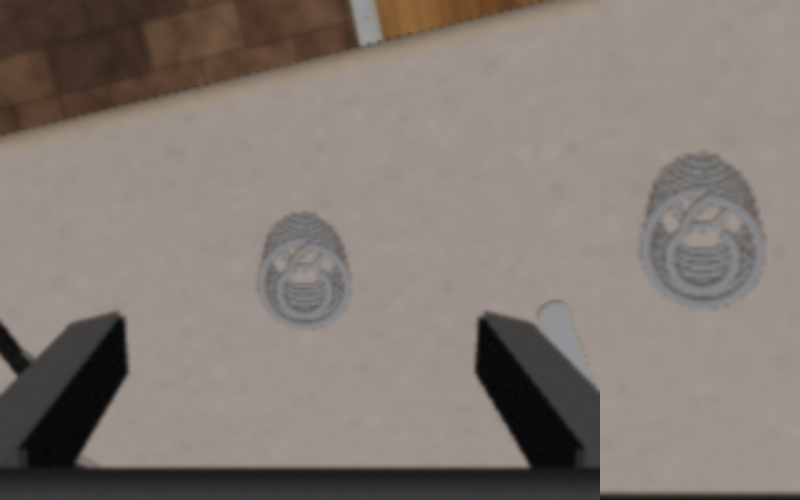

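The spring stands undisturbed at (321.6,214), where predicted. This time I'll wait for the fingers to close.

servo_tool:
  moves:
    - [0,0,1,0,0]
    - [0,0,2,0,0]
    - [0,0,3,0,0]
    - [0,0,3.75,0,0]
    - [0,0,3.75,0,1]
    - [0,0,3.75,0,1]
    - [0,0,3.75,0,1]
    - [0,0,3.75,0,1]
    - [0,0,3.75,0,1]
    - [0,0,3.75,0,1]

```text
time: 6.07
tool_pos: [0.4388, -0.0297, 0.0343]
ee_rot: [3.141, 0.003, 2.908]
wrist_force: [-0.2, -0.3, 0.2]
width: 0.0572
finger_force: 0.0
```

servo_tool:
  moves:
    - [0,0,0,0,1]
    - [0,0,0,0,1]
    - [0,0,0,0,1]
    - [0,0,0,0,1]
    - [0,0,0,0,1]
    - [0,0,0,0,1]
    - [0,0,0,0,1]

```text
time: 6.65
tool_pos: [0.4378, -0.0294, 0.033]
ee_rot: [3.141, 0.0, 2.908]
wrist_force: [-0.4, 0.3, 0.5]
width: 0.0322
finger_force: 30.0
```

The spring is gripped at 32 mm width. Next I'll lift it and move beside the rod so the wrist camera can see the pin.

servo_tool:
  moves:
    - [0,0,-1.4,0,1]
    - [0,0,-2.8,0,1]
    - [0,0,-4.2,0,1]
    - [0,0,-5.7,0,1]
    - [-0.6,-1.5,-5.7,0,1]
    - [-1.2,-3,-5.7,0,1]
    - [-1.8,-4.5,-5.7,0,1]
    - [-2.4,-5.8,-5.7,0,1]
    - [-3,-6.5,-5.7,0,1]
    - [-3.5,-6.9,-5.7,0,1]

```text
time: 7.48
tool_pos: [0.4826, -0.2204, 0.1746]
ee_rot: [-3.141, -0.001, 2.904]
wrist_force: [-0.7, 0.3, -0.7]
width: 0.0323
finger_force: 30.0
```

servo_tool:
  moves:
    - [-1.5,-0.7,0,0,1]
    - [-2.5,-1.1,0,0,1]
    - [-3.1,-1.45,0,0,1]
    - [-3.1,-1.45,0,0,1]
    - [-3.1,-1.45,0,0,1]
    - [-3.1,-1.45,0,0,1]

```text
time: 7.98
tool_pos: [0.5492, -0.2701, 0.1749]
ee_rot: [3.141, -0.002, 2.908]
wrist_force: [-0.4, 0.5, -2.2]
width: 0.0321
finger_force: 30.0
```

```bash
python3 - <<'E'
from h import *
o,s=wrist('w4.png');print(o['tool_pos'],o['ee_rot'],o['width'],o['wrist_force'])
i=s['image'];u,v=proj(s,[.532,-.32,.165]);print(u,v)
x,y=int(u)-60,int(v)-60
b=cv2.resize(i[y:y+120,x:x+160],(800,600),interpolation=cv2.INTER_CUBIC);print(x,y)
cv2.imwrite('pics/w4c.png',b)
E
```

```text
[ 0.54924627 -0.27011888  0.17490733] [ 3.14079742e+00 -1.71715236e-03  2.90797550e+00] 0.03207299564335047 [-0.41898858  0.48050164 -2.21278731]
245.92472448195048 226.3387273495257
185 166
```

View pics/w4c.png

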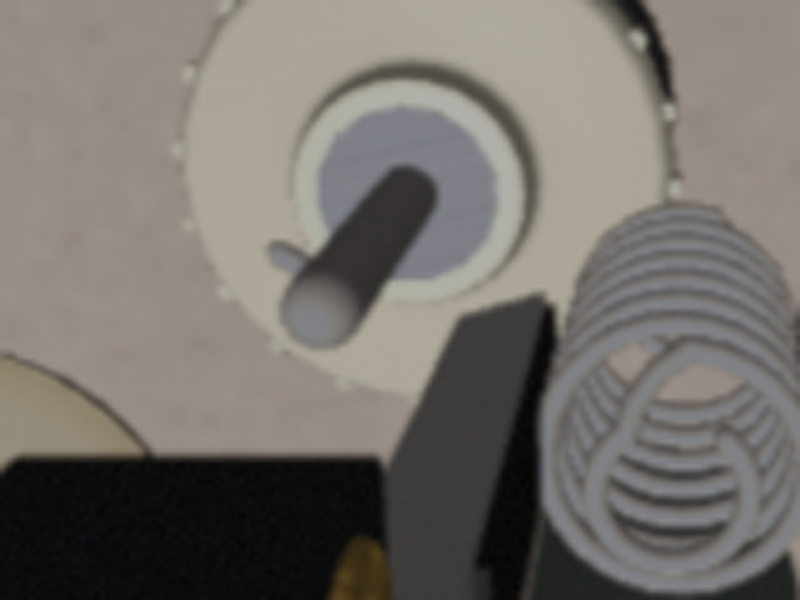

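The rod tip is at crop (322,308), the rod base at (410,187), and the pin points up-left with its end at about (270,247). The held spring's pigtail ring is centred at about (672,478), with wire ends at (724,432) and about (615,440).

```bash
cat > m.py <<'E'
from h import *
import sys
tp=np.array([ 0.54924627,-0.27011888,0.17490733]);er=[3.14079742,-1.71715236e-03,2.9079755]
s=robot.snapshot('wrist')
T=np.eye(4);T[:3,:3]=R.from_euler('xyz',er).as_matrix();T[:3,3]=tp
C=T@s['T_tool_cam']; s['eye']=C[:3,3]; s['orientation']=R.from_matrix(C[:3,:3]).as_euler('xyz')
c=lambda x,y,z:plane(s,185+x/5,166+y/5,z)
tip=c(320,310,.163);boss=c(410,190,.092);base=c(411,186,.092)
print('tip',tip,'bossellipse',boss)
pin=c(274,250,.149)
for ax in (tip,boss): 
    d=pin-ax; print('pin dir a',np.arctan2(-d[1],-d[0]),np.hypot(*d[:2]))
z=.142+.0685
rc=c(672,478,z);print('ring',rc, 'in tool',R.from_euler('xyz',er).as_matrix().T@(rc-tp))
for q in ((724,432),(612,440),(600,480),(750,480),(672,552)):
    d=c(*q,z)-rc; print(q,'a',np.arctan2(-d[1],-d[0]),np.hypot(*d[:2]))
wc=c(673,455,.142+.062);print('wide',wc)
E
python3 m.py
```

```text
tip [ 0.53422374 -0.31893032  0.163     ] bossellipse [ 0.53456223 -0.31914621  0.092     ]
pin dir a 0.9001857713817926 0.011099553647155688
pin dir a 0.8643542414869456 0.011147932510131506
ring [ 0.54878526 -0.27097223  0.2105    ] in tool [ 0.00031205 -0.00090859 -0.03559292]
(724, 432) a -1.0396171080534333 0.007854162843281836
(612, 440) a 0.7347133072047956 0.007941808314665191
(600, 480) a 1.3671508964688652 0.007915095060060181
(750, 480) a -1.8324054157377805 0.008574846922670873
(672, 552) a 2.907587311956406 0.008942984123813964
wide [ 0.54906962 -0.27093402  0.204     ]
```

The pin points to a ≈ 0.88 rad (−x turned towards −y), and the spring's gap is at about −0.2. Aligning them with this grasp would pass the last joint's range. I'll set the spring back down and regrasp it with the tool turned half round.

servo_tool:
  moves:
    - [1.5,0.7,0,0,1]
    - [3.1,1.45,0,0,1]
    - [3.7,2.8,0,0,1]
    - [4.3,4.3,0,0,1]
    - [4.9,5.8,0,0,1]
    - [5.5,7.2,0,0,1]
    - [6.6,8.35,0,0,1]
    - [6.6,8.35,1.5,0,1]
    - [6.6,8.35,3,0,1]
    - [6.6,8.35,4.5,0,1]

```text
time: 8.92
tool_pos: [0.4378, -0.0283, 0.0635]
ee_rot: [3.141, 0.005, 2.91]
wrist_force: [1.1, -0.7, -2.2]
width: 0.0323
finger_force: 30.0
```

servo_tool:
  moves:
    - [0,0,0.6,0,1]
    - [0,0,1,0,1]
    - [0,0,1.18,0,1]
    - [0,0,1.18,0,1]
    - [0,0,1.18,0,1]

```text
time: 9.33
tool_pos: [0.439, -0.0297, 0.0351]
ee_rot: [3.141, 0.003, 2.908]
wrist_force: [-0.5, -0.1, -0.5]
width: 0.0321
finger_force: 30.0
```

servo_tool:
  moves:
    - [0,0,0.07,0,1]
    - [0,0,0.07,0,1]
    - [0,0,0.07,0,0]
    - [0,0,0.07,0,0]
    - [0,0,0.07,0,0]
    - [0,0,0.07,0,0]
    - [0,0,0.07,0,0]
    - [0,0,0.07,0,0]
    - [0,0,0.07,0,0]
    - [0,0,0.07,0,0]

```text
time: 10.17
tool_pos: [0.4377, -0.0295, 0.0316]
ee_rot: [3.141, -0.0, 2.908]
wrist_force: [0.2, -1.1, -0.9]
width: 0.082
finger_force: 0.0
```

servo_tool:
  moves:
    - [0,0,-1.2,0,0]
    - [0,0,-2.4,0,0]
    - [0,0,-3,1.1,0]
    - [0,0,-3,2.2,0]
    - [0,0,-3,3.3,0]
    - [0,0,-3,4.4,0]
    - [0,0,-3,5.5,0]
    - [0,0,-3,6.6,0]
    - [0,0,-3,7.7,0]
    - [0,0,-3,8.8,0]

```text
time: 11.0
tool_pos: [0.4377, -0.0295, 0.1066]
ee_rot: [-3.142, -0.0, 1.981]
wrist_force: [-0.1, 0.2, -0.2]
width: 0.0941
finger_force: 0.0
```

servo_tool:
  moves:
    - [0,0,0,1.1,0]
    - [0,0,0,2.2,0]
    - [0,0,0,3.3,0]
    - [0,0,0,4.4,0]
    - [0,0,0,5.5,0]
    - [0,0,0,6.6,0]
    - [0,0,0,7.7,0]
    - [0,0,0,8.8,0]
    - [0,0,0,9.9,0]
    - [0,0,0,11,0]

```text
time: 11.83
tool_pos: [0.4377, -0.0295, 0.1066]
ee_rot: [-3.141, 0.0, 0.829]
wrist_force: [0.7, 0.2, 0.0]
width: 0.0938
finger_force: 0.0
```

servo_tool:
  moves:
    - [0,0,0,1.1,0]
    - [0,0,0,2.2,0]
    - [0,0,0,3.3,0]
    - [0,0,0,4.4,0]
    - [0,0,0,5.5,0]
    - [0,0,0,6.6,0]
    - [0,0,0,7.7,0]
    - [0,0,0,8.8,0]
    - [0,0,0,9.9,0]
    - [0,0,0,10.2,0]

```text
time: 12.67
tool_pos: [0.4377, -0.0295, 0.1066]
ee_rot: [-3.142, 0.0, -0.238]
wrist_force: [-0.7, 0.0, 0.3]
width: 0.0941
finger_force: 0.0
```

```bash
python3 - <<'E'
from h import *
o,s=wrist('w5.png');print(o['tool_pos'],o['ee_rot'],o['width'],o['joint_positions'][5])
i=s['image'];u,v=proj(s,[.438,-.029,.069]);print(u,v)
x,y=int(u)-60,int(v)-60
b=cv2.resize(i[y:y+90,x:x+120],(800,600),interpolation=cv2.INTER_CUBIC);print(x,y)
cv2.imwrite('pics/w5c.png',b)
E
```

```text
[ 0.43770948 -0.02947437  0.10664393] [-3.14154021e+00  1.89070805e-04 -2.38206301e-01] 0.09408990078894029 1.6123349548138144
318.83752183277375 220.01794338594
258 160
```

View pics/w5c.png

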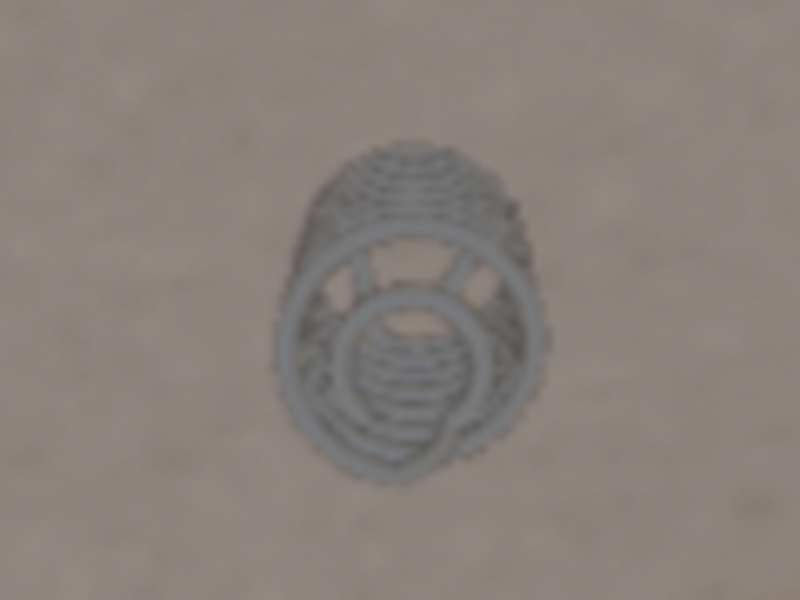

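The spring stands where it was left, with its ring at crop (412,362), pixel (319.8,214.5). Comparing the two yaws shows a wrist-camera bias of about 2 mm along tool x, so the true rod axis is near (0.5363,−0.3194). Now I'll regrasp.

servo_tool:
  moves:
    - [0.07,0,1,0,0]
    - [0.07,0,2,0,0]
    - [0.07,0,2.95,0,0]
    - [0.07,0,2.95,0,1]
    - [0.07,0,2.95,0,1]
    - [0.07,0,2.95,0,1]
    - [0.07,0,2.95,0,1]
    - [0.07,0,2.95,0,1]
    - [0.07,0,2.95,0,1]
    - [0.07,0,2.95,0,1]

```text
time: 13.55
tool_pos: [0.4402, -0.03, 0.0339]
ee_rot: [-3.141, -0.002, -0.234]
wrist_force: [-0.8, -0.3, -0.7]
width: 0.0507
finger_force: 0.0
```

servo_tool:
  moves:
    - [0,0,0,0,1]
    - [0,0,0,0,1]
    - [0,0,0,0,1]
    - [0,0,0,0,1]
    - [0,0,0,0,1]
    - [0,0,0,0,1]
    - [0,0,0,0,1]
    - [0,0,0,0,1]

```text
time: 14.22
tool_pos: [0.4395, -0.0298, 0.033]
ee_rot: [-3.141, -0.0, -0.234]
wrist_force: [0.3, -0.1, 0.8]
width: 0.0325
finger_force: 30.0
```

servo_tool:
  moves:
    - [0,0,-1.5,0,1]
    - [0,0,-3,0,1]
    - [0,0,-4.5,0,1]
    - [0,0,-6,-1,1]
    - [0,0,-7.5,-2,1]
    - [0.5,1.3,-7.9,-3,1]
    - [1.1,2.7,-7.9,-4,1]
    - [1.9,4.1,-7.9,-5,1]
    - [2.7,5.4,-7.9,-6,1]
    - [3.6,6.6,-7.9,-7,1]

```text
time: 15.05
tool_pos: [0.4885, -0.2132, 0.2303]
ee_rot: [-3.141, 0.0, 0.504]
wrist_force: [-0.1, 0.7, -0.8]
width: 0.0318
finger_force: 30.0
```

```bash
cat > go.py <<'E'
from h import *
import sys
t=np.array([float(x) for x in sys.argv[1:4]]);yaw=float(sys.argv[4])
o=robot.get_obs();M=R.from_euler('xyz',o['ee_rot']).as_matrix()
print(o['time'],o['tool_pos'],o['ee_rot'][2],'F',np.round(o['wrist_force'],1),'units',np.round(M.T@(t-o['tool_pos'])/.025,2),'turn',round(-np.degrees((yaw-o['ee_rot'][2]))/6,2))
E
python3 go.py .5363 -.3194 .23 .85
```

```text
15.05 [ 0.48851675 -0.21324421  0.23027179] 0.5036547678641063 F [-0.1  0.7 -0.8] units [-0.38  4.64  0.01] turn -3.31
```

servo_tool:
  moves:
    - [-0.1,1.2,0,-1,1]
    - [-0.2,2.4,0,-2,1]
    - [-0.3,3.6,0,-3,1]
    - [-0.38,4.64,0,-3.3,1]
    - [-0.38,4.64,0.5,-3.3,1]
    - [-0.38,4.64,1.0,-3.3,1]
    - [-0.38,4.64,1.0,-3.3,1]
    - [-0.38,4.64,1.0,-3.3,1]

```text
time: 15.72
tool_pos: [0.535, -0.316, 0.2035]
ee_rot: [-3.137, 0.0, 0.845]
wrist_force: [-0.3, -0.8, -0.5]
width: 0.0322
finger_force: 30.0
```

```bash
python3 go.py .5363 -.3194 .205 .85; python3 - <<'E'
from h import *
o,s=wrist();t=snap('top');c=snap('scene')
def crop(i,u,v,w,h):
    u,v=int(u),int(v);return cv2.resize(i[v-h//2:v+h//2,u-w//2:u+w//2],(400,300),interpolation=cv2.INTER_CUBIC)
u,v=proj(c,[.536,-.319,.19]);print(u,v)
A=crop(c['image'],u,v,80,60)
u,v=proj(s,[.536,-.319,.2]);print(u,v)
B=crop(s['image'],u,v,160,120)
cv2.imwrite('pics/w6.png',np.hstack([A,B]))
E
```

```text
15.7167 [ 0.53497657 -0.31602465  0.20345296] 0.8454290084625766 F [-0.3 -0.8 -0.5] units [-0.07  0.13 -0.06] turn -0.04
348.68815036307006 162.31432131559632
324.422664812848 237.21112070196085
```

View pics/w6.png

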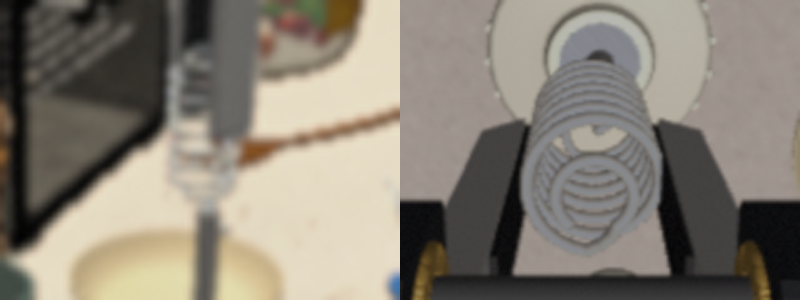

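The scene crop shows the spring's foot right above the rod tip, at (205,205). In the wrist crop the rod base at (598,60) lines up with the ring at (594,197), except for about 2–3 mm still to go along tool y. I'll apply that and feel downwards.

servo_tool:
  moves:
    - [-0.07,0.13,-0.06,0,1]
    - [-0.07,0.13,-0.06,0,1]
    - [-0.07,0.13,-0.06,0,1]
    - [-0.07,0.13,-0.06,0,1]

```text
time: 16.2
tool_pos: [0.5374, -0.3211, 0.2074]
ee_rot: [3.141, -0.0, 0.845]
wrist_force: [-0.7, -0.0, -0.3]
width: 0.0322
finger_force: 30.0
```

```bash
python3 go.py .5363 -.3194 .205 .85
```

```text
16.2 [ 0.53738885 -0.32112283  0.20739674] 0.8448984158049213 F [-0.7 -0.  -0.3] units [ 0.02 -0.08  0.1 ] turn -0.05
```

servo_tool:
  moves:
    - [0.02,-0.08,0.1,0,1]
    - [0.02,-0.08,0.2,0,1]
    - [0.02,-0.08,0.3,0,1]
    - [0.02,-0.08,0.4,0,1]
    - [0.02,-0.08,0.5,0,1]
    - [0.02,-0.08,0.5,0,1]
    - [0.02,-0.08,0.5,0,1]

```text
time: 16.78
tool_pos: [0.5357, -0.32, 0.1938]
ee_rot: [-3.141, 0.001, 0.844]
wrist_force: [-0.4, -2.9, -2.7]
width: 0.0324
finger_force: 30.0
```

```bash
python3 go.py .5363 -.3194 .190 .85; python3 - <<'E'
from h import *
print(robot.get_obs()['wrist_torque'])
E
```

```text
16.7833 [ 0.5357032  -0.32004427  0.19376101] 0.8441490513051162 F [-0.4 -2.9 -2.7] units [0.04 0.   0.15] turn -0.06
[-0.63375982  0.21870634 -0.02370921]
```

servo_tool:
  moves:
    - [-0.03,0.03,0.05,0,1]
    - [-0.03,0.03,0.1,0,1]
    - [-0.03,0.03,0.15,0,1]
    - [-0.03,0.03,0.2,0,1]
    - [-0.03,0.03,0.2,0,1]

```text
time: 17.2
tool_pos: [0.5362, -0.3205, 0.1896]
ee_rot: [3.141, 0.0, 0.845]
wrist_force: [-0.6, -1.6, -0.7]
width: 0.0317
finger_force: 30.0
```

```bash
python3 go.py .5363 -.3194 .190 .85; python3 - <<'E'
from h import *
print(robot.get_obs()['wrist_torque'])
E
```

```text
17.2 [ 0.5362261  -0.32051965  0.18959985] 0.8448672660222962 F [-0.6 -1.6 -0.7] units [ 0.04 -0.03 -0.02] turn -0.05
[-0.42761887  0.17481827 -0.01309752]
```

servo_tool:
  moves:
    - [-0.02,0.02,0.1,0,1]
    - [-0.02,0.02,0.2,0,1]
    - [-0.02,0.02,0.25,0,1]
    - [-0.02,0.02,0.25,0,1]

```text
time: 17.53
tool_pos: [0.5361, -0.321, 0.1824]
ee_rot: [-3.141, -0.0, 0.845]
wrist_force: [-0.8, -1.3, -0.7]
width: 0.0319
finger_force: 30.0
```

servo_tool:
  moves:
    - [0,0,0.06,0,1]
    - [0,0,0.12,0,1]
    - [0,0,0.12,0,1]

```text
time: 17.78
tool_pos: [0.5361, -0.321, 0.1797]
ee_rot: [-3.141, -0.0, 0.845]
wrist_force: [-0.9, -1.4, 0.2]
width: 0.0324
finger_force: 30.0
```

servo_tool:
  moves:
    - [0,0,0.06,0,1]
    - [0,0,0.12,0,1]
    - [0,0,0.16,0,1]
    - [0,0,0.16,0,1]

```text
time: 18.12
tool_pos: [0.5361, -0.3211, 0.1757]
ee_rot: [-3.141, 0.0, 0.845]
wrist_force: [-0.5, -1.6, -0.4]
width: 0.0322
finger_force: 30.0
```

The foot coil has passed the pin without force. Next I'll lower it to the seat.

servo_tool:
  moves:
    - [0,0,0.3,0,1]
    - [0,0,0.6,0,1]
    - [0,0,0.9,0,1]
    - [0,0,1.2,0,1]
    - [0,0,1.5,0,1]
    - [0,0,1.75,0,1]
    - [0,0,1.9,0,1]
    - [0,0,1.9,0,1]

```text
time: 18.78
tool_pos: [0.5352, -0.321, 0.1268]
ee_rot: [-3.139, 0.001, 0.845]
wrist_force: [-2.5, -1.6, -2.4]
width: 0.0326
finger_force: 30.0
```

servo_tool:
  moves:
    - [0,0,0.06,0,1]
    - [0,0,0.12,0,1]
    - [0,0,0.12,0,1]
    - [0,0,0.12,0,1]

```text
time: 19.12
tool_pos: [0.5358, -0.3212, 0.1259]
ee_rot: [-3.141, 0.0, 0.845]
wrist_force: [-4.2, -0.7, 1.3]
width: 0.0323
finger_force: 30.0
```

servo_tool:
  moves:
    - [-0.02,-0.02,0.06,0,1]
    - [-0.02,-0.02,0.12,0,1]
    - [-0.02,-0.02,0.18,0,1]
    - [-0.02,-0.02,0.2,0,1]
    - [-0.02,-0.02,0.2,0,1]

```text
time: 19.53
tool_pos: [0.5357, -0.3213, 0.1214]
ee_rot: [3.141, -0.0, 0.845]
wrist_force: [-4.4, -0.1, 4.8]
width: 0.0322
finger_force: 30.0
```

servo_tool:
  moves:
    - [0,0,0.05,0,1]
    - [0,0,0.1,0,1]
    - [0,0,0.1,0,1]

```text
time: 19.78
tool_pos: [0.5357, -0.3213, 0.1194]
ee_rot: [3.14, -0.0, 0.845]
wrist_force: [-6.0, 0.8, 6.7]
width: 0.0321
finger_force: 30.0
```

servo_tool:
  moves:
    - [-0.02,-0.02,0,0,1]
    - [-0.04,-0.045,0,0,1]
    - [-0.04,-0.045,0,0,1]
    - [-0.04,-0.045,0,0,1]

```text
time: 20.12
tool_pos: [0.5354, -0.3214, 0.1196]
ee_rot: [3.138, -0.002, 0.845]
wrist_force: [-2.0, -0.2, 5.1]
width: 0.0319
finger_force: 30.0
```

```bash
python3 - <<'E'
from h import *
o=robot.get_obs();print(o['tool_pos'],o['wrist_force'],o['wrist_torque'])
E
```

```text
[ 0.53543329 -0.32144337  0.11955424] [-2.00748918 -0.17317247  5.05883901] [-0.09269778  0.50526351  0.0236572 ]
```

servo_tool:
  moves:
    - [-0.01,-0.01,0.05,0,1]
    - [-0.01,-0.01,0.1,0,1]
    - [-0.01,-0.01,0.1,0,1]

```text
time: 20.37
tool_pos: [0.5353, -0.3217, 0.1178]
ee_rot: [3.137, -0.002, 0.845]
wrist_force: [-2.2, -0.7, 8.2]
width: 0.0321
finger_force: 30.0
```

servo_tool:
  moves:
    - [0,0,0.05,0,1]
    - [0,0,0.1,0,1]
    - [0,0,0.1,0,1]

```text
time: 20.62
tool_pos: [0.5353, -0.3217, 0.1156]
ee_rot: [3.137, -0.002, 0.845]
wrist_force: [-3.0, 0.2, 8.4]
width: 0.0323
finger_force: 30.0
```

servo_tool:
  moves:
    - [0,0,0.05,0,1]
    - [0,0,0.1,0,1]
    - [0,0,0.1,0,1]

```text
time: 20.87
tool_pos: [0.5353, -0.3216, 0.1136]
ee_rot: [3.137, -0.002, 0.845]
wrist_force: [-4.0, 0.6, 9.8]
width: 0.032
finger_force: 30.0
```

servo_tool:
  moves:
    - [0,0,0.05,0,1]
    - [0,0,0.1,0,1]
    - [0,0,0.1,0,1]

```text
time: 21.12
tool_pos: [0.5353, -0.3215, 0.1116]
ee_rot: [3.136, -0.002, 0.845]
wrist_force: [-4.1, 2.4, 12.0]
width: 0.0323
finger_force: 30.0
```

servo_tool:
  moves:
    - [0,0,0.05,0,1]
    - [0,0,0.08,0,1]
    - [0,0,0.08,0,1]
    - [0,0,0.08,0,1]

```text
time: 21.45
tool_pos: [0.5354, -0.3215, 0.1102]
ee_rot: [3.136, -0.002, 0.845]
wrist_force: [-5.4, 2.3, 12.5]
width: 0.0324
finger_force: 30.2
```

servo_tool:
  moves:
    - [-0.01,-0.02,0.04,0,1]
    - [-0.01,-0.02,0.08,0,1]
    - [-0.01,-0.02,0.08,0,1]
    - [-0.01,-0.02,0.08,0,1]

```text
time: 21.78
tool_pos: [0.5353, -0.3215, 0.1088]
ee_rot: [3.135, -0.002, 0.845]
wrist_force: [-4.1, 1.2, 14.6]
width: 0.0322
finger_force: 30.7
```

The top coil should now be below the pin, with about 18.5 mm of compression. I'll start the twist and watch the forces.

servo_tool:
  moves:
    - [0,0,0,0.6,1]
    - [0,0,0,1.2,1]
    - [0,0,0,1.8,1]
    - [0,0,0,2.4,1]
    - [0,0,0,3,1]
    - [0,0,0,3,1]

```text
time: 22.28
tool_pos: [0.5351, -0.3215, 0.1088]
ee_rot: [3.136, -0.004, 0.529]
wrist_force: [-5.0, 1.8, 13.7]
width: 0.0324
finger_force: 30.7
```

```bash
python3 - <<'E'
from h import *
o=robot.get_obs();print(o['ee_rot'],o['wrist_force'],o['wrist_torque'],o['joint_positions'])
E
```

```text
[ 3.13604237 -0.00402278  0.52907719] [-5.04064353  1.78975762 13.69490546] [0.37859059 0.96565305 0.01269106] [-6.32715371e-01  2.81827128e-01  1.33679391e+00  1.48580064e-03
  1.51627935e+00  4.08938930e-01]
```

No resisting torque, so I'll keep twisting to about 1.2 rad in total.

servo_tool:
  moves:
    - [0,0,0,0.9,1]
    - [0,0,0,1.8,1]
    - [0,0,0,2.7,1]
    - [0,0,0,3.6,1]
    - [0,0,0,4.5,1]
    - [0,0,0,5.4,1]
    - [0,0,0,6.3,1]
    - [0,0,0,7.2,1]
    - [0,0,0,8.1,1]
    - [0,0,0,9,1]

```text
time: 23.12
tool_pos: [0.5348, -0.3207, 0.1086]
ee_rot: [-3.141, -0.005, -0.415]
wrist_force: [-5.3, 4.3, 14.9]
width: 0.0318
finger_force: 30.6
```

servo_tool:
  moves:
    - [0,0,0,1,1]
    - [0,0,0,2,1]
    - [0,0,0,2,1]

```text
time: 23.37
tool_pos: [0.5349, -0.3206, 0.1086]
ee_rot: [-3.139, -0.005, -0.624]
wrist_force: [-4.5, 3.8, 15.4]
width: 0.0323
finger_force: 30.5
```

servo_tool:
  moves:
    - [0,0,-0.08,0,1]
    - [0,0,-0.16,0,1]
    - [0,0,-0.24,0,1]
    - [0,0,-0.32,0,1]
    - [0,0,-0.4,0,1]
    - [0,0,-0.4,0,1]

```text
time: 23.87
tool_pos: [0.5346, -0.3203, 0.1152]
ee_rot: [-3.139, -0.002, -0.62]
wrist_force: [-0.7, 3.4, 6.3]
width: 0.0324
finger_force: 30.0
```

servo_tool:
  moves:
    - [0,0,-0.03,0,0.9]
    - [0,0,-0.03,0,0.5]
    - [0,0,-0.03,0,0.3]
    - [0,0,-0.03,0,0.3]
    - [0,0,-0.03,0,0.3]
    - [0,0,-0.03,0,0.3]
    - [0,0,-0.03,0,0.3]
    - [0,0,-0.03,0,0.3]
    - [0,0,-0.03,0,0.3]
    - [0,0,-0.03,0,0.3]

```text
time: 24.7
tool_pos: [0.5331, -0.3211, 0.1149]
ee_rot: [-3.142, -0.0, -0.621]
wrist_force: [-0.3, -0.5, 0.7]
width: 0.0656
finger_force: 0.0
```

servo_tool:
  moves:
    - [0,0,-1,0,0.3]
    - [0,0,-2,0,0.3]
    - [0,0,-3,0,0.3]
    - [0,0,-4,0,0.3]
    - [0,0,-5,0,0.3]
    - [0,0,-6,0,0.3]
    - [-2,0,-6,0,0.3]
    - [-3,0,-6,0,0.3]
    - [-4,0,-6,0,0.3]
    - [-4,0,-6,0,0.3]

```text
time: 25.53
tool_pos: [0.4493, -0.2607, 0.2662]
ee_rot: [-3.141, -0.0, -0.621]
wrist_force: [0.9, -0.3, 0.1]
width: 0.0657
finger_force: 0.0
```

```bash
python3 - <<'E'
from h import *
o,s=wrist();c=snap('scene')
def crop(i,u,v,w,h):
    u,v=int(u),int(v);u=min(max(u,w//2),640-w//2);v=min(max(v,h//2),400-h//2)
    return cv2.resize(i[v-h//2:v+h//2,u-w//2:u+w//2],(400,600),interpolation=cv2.INTER_CUBIC)
u,v=proj(c,[.536,-.32,.135]);print(u,v)
print(proj(c,[.536,-.32,.174]),proj(c,[.536,-.32,.156]),proj(c,[.536,-.32,.092]))
A=crop(c['image'],u,v,40,60)
u,v=proj(s,[.536,-.32,.14]);print(u,v,o['tool_pos'],o['width'])
cv2.imwrite('pics/w7.png',np.hstack([A,crop(s['image'],u,v,100,150)]))
E
```

```text
347.88808385876126 182.55182349686095
(np.float64(348.56751120994255), np.float64(168.22524336834837)) (np.float64(348.2502288457066), np.float64(174.915541023701)) (np.float64(347.1722918274998), np.float64(197.64519863607018))
317.34992632017423 95.3121544485265 [ 0.44928349 -0.26074667  0.26624981] 0.0656868152547796
```

View pics/w7.png

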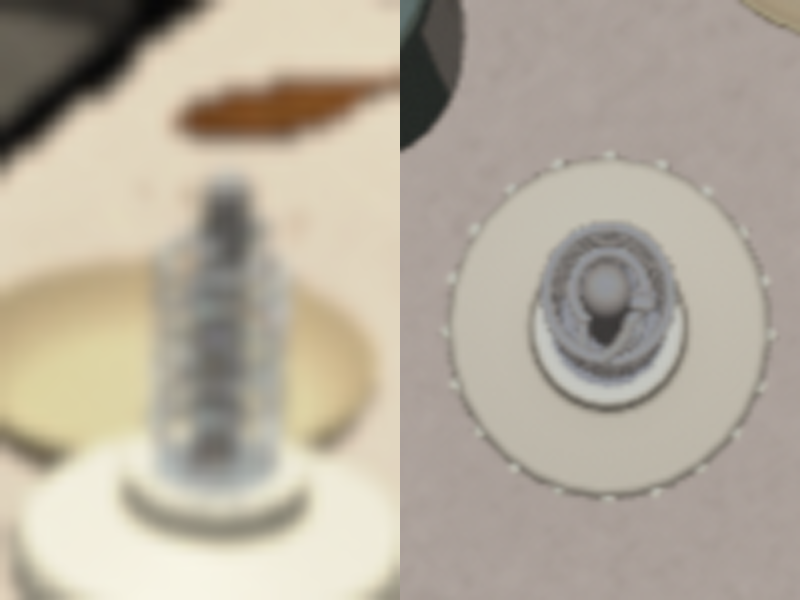

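The scene crop shows the rod tip at row ~169.5, up from ~172.8, which matches the full 9 mm rise. The top coil lies about 16 mm below the tip. The wrist crop shows the spring centred on the boss with the pin lying over the narrow coil at (640,297).

```bash
python3 -c "
from bench import robot
print(robot.close_job())"
```

```text
the job is handed in; nothing more can be done
None
```

The spring is back on the rod with its top coil trapped under the pin, and in the last pictures it holds the plunger up by about the full 9 mm; the job is handed in, but no verdict came back.

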